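# Lock the polished cap in its holder and hold the loupe over it at the gauge height

### The arm

A 6-joint arm with a two-finger parallel gripper is mounted at the origin on the work surface. World frame = base frame: x ahead of the robot, y to its left, z up, the work surface at z = 0. Lengths are in mm, angles in rad, forces in N, time in s.
With the tool pointing down it reaches from about 350 to 775 mm from the base axis. Payload 7.3 kg.
Tool frame: the origin (TCP) lies on the centre line of the jaws, within the pads' length; the fingertips stand 11 mm ahead of it and the grasp point (between the pads) lies 8 mm behind it; z points along the fingers, y is the line along which they close (so a half turn about z gives the same grasp; the last joint's range is limited). The gripper opens to 92 mm and grips with 3 to 60 N. Pads are 19 mm wide; open, the fingers measure 130 mm over their backs; the gripper's body (75 mm by 190 mm) begins 47 mm behind the grasp point.
Start: joints at [-1.469, 0.342, 1.524, -0, 1.275, -0.146], TCP at [128.789, -508.977, 237.741] pointing down, gripper open.
Joint ranges: [-2.53, 2.53], [-0.77, 2.02], [0.04, 2.7], [-1, 4.14], [0.28, 2.66], [-3.11, 3.11]. Speed limits (rad/s): [2.57, 2.57, 3.14, 3.14, 3.14, 3.14].

### API

Orientations are given as [roll, pitch, yaw] about the fixed x, y, z axes, in that order (R = Rz(yaw) Ry(pitch) Rx(roll)).
In Python, from plant import bot gives the robot as it stands.
- The arm moves only by the tool step_arm, never from a script. Its argument "deltas" is a list of rows, each a list of 5 numbers: the opening, from 0 (shut) to 1 (fully open), then the shift along the tool's x, y, z each as a share of 0.5 m, from -1 to 1, then the turn about the tool's z as a share of pi/2 rad, from -1 to 1. In form: [[claw, x, y, z, turn], ...]. A call has 1 to 8 rows; each row shifts and turns the commanded pose from where the row before left it, along the tool's axes as they then stand; what a row does not reach is not made up. A row lasts 1/10 s, in which the tool goes at most 50 mm and 8.59 degrees, less where a joint would pass 70% of its speed; a pose out of reach is approached as far as the arm can. A call with a number of a shift or a turn outside -1 to 1 is refused whole. A call with a gripper value outside its range is refused whole. The fingers move at their own pace and stop on an object; the grip force is fixed at half the most. Time passes only in rows, so rows that do not move let the fingers close. It gives the time, the measured TCP pose, the force, the opening and the grip force at its end, in the units of the state.
- bot.get_obs(): the state, without advancing time (a new reading comes with each control period).
- bot.capture(name): name is "side" or "top" or "wrist"; returns (picture, depth): 480x640x3 uint8, red, green, blue; 480x640 float32, mm along the optical axis (not along the pixel's ray), 0 where there is no reading.
- bot.camera_params(name): a dict with "fov_y" (degrees; the focal length in pixels is half the picture's height over the tangent of half this angle, whatever the lens; pixels are square), "cx", "cy" (the principal point, pixels), "rvec" (rotation vector, rad) and "tvec" (3), from world to camera coordinates, as OpenCV has them. Camera axes: x right, y down, z forward; pixel columns grow to the right and rows downward; lengths in mm; the calibration is good to about 2 mm. A picture is of the moment at which its call begins: read the wrist's pose just before it. camera_params takes no time and is no camera call; for the wrist camera it gives the pose at the moment of the call.
- bot.close_job(): hands the job in; it is judged then, once.
The state is a dict: "time": time; "joint_positions": joint angles; "dq": joint speeds; "tau": joint torques, N m; "tool_pos": TCP position; "tcp_rot": TCP orientation; "contact_force": force on the tool from outside, world axes, zero at the start; "moment": the same for the moment, N m; "grip_width": finger opening in mm; "finger_force": force on a finger pad.
Only numpy, scipy, OpenCV 4.12 (cv2) and the standard library are available. Lean on these libraries where they do the work, as an engineer would, in place of code of your own. Each camera call takes 0.05 s, during which the arm holds its last target. There are 200 camera calls.

### The job

Turn the collar of the round work holder clockwise by its lever tab until the tab lies over the white line on the base, so that the jaws close around the polished cap. Then pick up the loupe by its handle and hold it still and level, the lens centred over the cap and the middle of its rim level with the brass pointer on the holder's post; finish while holding it there in the gripper, clear of the holder. Do not touch the cap or shift the brass pointer, and leave the other things on the bench where they are.

Things in the scene. Friction and masses are not known exactly. Their poses are not given: they have to be found in the camera images.
- holder: Work holder fixed to the bench: grey round base 180 mm across, 12 mm thick; on its axis a core with the knurled aluminium collar (68 mm across, 30 to 46 mm above the bench), three small steel jaws (48 to 64 mm above the bench, within 32 mm of the axis) and the polished cap. A 10 mm steel post, 190 mm tall above the bench, stands 78 mm from the axis along the holder's +x. Origin: on the vertical axis at the underside (bench height). z is up.
- collar (a joint): Turn of the collar about the holder's vertical axis, rad; grows clockwise seen from above; end stops at 0 and 1.5. The tab points, in the holder's frame, in the direction at angle (pi + 0.65 - value) from +x, so it stays on the side away from the post. It lies over the white line (locked) at 1.25. It starts between 0 and 0.45. Friction about 0.12 N m, no spring: it stays where it is left. The jaws close as it turns.
- collar_tab (a point): Grip point on the collar's lever tab, 60 mm from the axis, 45 mm above the bench. The tab is an upright aluminium bar 10 mm thick, reaching radially from the collar to 77 mm from the axis, from 30 to 60 mm above the bench; it turns with the collar.
- lock_mark (a point): Point on the white painted line on the base, 75 mm from the axis, 12 mm above the bench. The line is 4 mm wide and runs radially from 37 to 87 mm from the axis; it does not turn.
- gauge (a joint): Height setting of the brass pointer on the post, m: 0 to 0.04. The pointer's mid-thickness is 115 mm + value above the bench. Set differently each time; held by about 4 N of friction.
- focus_mark (a point): Tip of the brass pointer (3 mm thick, 8 mm wide, horizontal), at mid-thickness: the focal height mark. It lies 48 mm from the holder's axis on the post's side, and moves with the gauge.
- part: Polished round steel cap, 30 mm across below and 36 mm across its top flange, 25 mm tall, standing loose among the holder's jaws on its axis; origin at the centre of its underside, 48 mm above the bench, so its top is 73 mm above the bench.
- loupe: Hand loupe lying flat on the bench, about 155 mm long, 100 g (varies 70 to 140 g). Black handle bar 16 mm wide, 22 mm tall, from 56 mm behind to 19 mm ahead of the origin, then a neck 12 mm wide to the round dark steel rim. Origin: centre line of the handle, at the underside, near the centre of mass. x points from the handle to the lens, z up (perpendicular to the lens).
- lens (a point): Centre of the loupe's lens, 70 mm ahead of the loupe's origin along its x and 10 mm above its underside: mid-height of the rim, which is 60 mm across and 20 mm tall.
- bar: Bystander: loose brick-red polishing compound bar, 100 x 28 x 22 mm; origin at the centre of its underside.
- felt_wheel: Bystander: loose pale felt wheel lying flat, 84 mm across, 24 mm tall; origin at the centre of its underside.
- brush: Bystander: loose hand brush lying on the bench at the robot's right.
- wrench: Bystander: loose wrench lying on the bench at the robot's left.
- jar: Bystander: amber jar, 60 mm across, 75 mm tall, at the right; origin at the centre of its underside.
- spare_cap: Bystander: a second steel cap of the same shape, standing loose on the bench beyond the holder and loupe.
- bar2: Bystander: pale compound bar 90 x 28 x 22 mm in the grey tray at the left.
Mind the look-alikes: they are no part of the job. Of the things like the holder, leave any that is blue or green; of the rest the larger one is meant.

How it is judged:
By the outcome, as a careful person would: the job done as asked, in the order asked, and still so for the second after the job is handed in, while the arm keeps its last pose, push and grip.
It also fails if it takes over 58 s, if anything falls off the work surface, if the arm or the gripper's body presses on something with over 40 N, if the wrist force passes 120 N, or if a joint passes its speed limit or range.

## Working session

There is one attempt and no reset: what is moved stays moved. The work goes in short steps, Python scripts to look and compute and a tool call to move; the robot and the scene stay as the last step left them, time stands still between calls to the robot, and variables do not carry over. Pictures are saved under pics/ and viewed, at most 10 in all, crops included, and the job is handed in when it is done.

Besides the shell and the picture viewer there is one more tool, called after ">>>" as name(argument=value, ...), one argument or row to a line, values as JSON. step_arm: Moves the arm, as the interface text tells. Shift numbers are shares of 0.5 m and turn numbers shares of pi/2 rad, none past 1 either way. Its arguments: {"type":"object","properties":{"deltas":{"type":"array","items":{"type":"array","items":{"type":"number","minimum":-1,"maximum":1}}}},"required":["deltas"]}

```bash
mkdir -p pics
cat > h.py <<'E'
import numpy as np, cv2
from plant import bot
def cam(n):
    p=bot.camera_params(n); f=240/np.tan(np.radians(p["fov_y"])/2)
    R=cv2.Rodrigues(np.array(p["rvec"],float))[0]; return f,p["cx"],p["cy"],R,np.array(p["tvec"],float).ravel()
def shot(n,name):
    c=cam(n); im,d=bot.capture(n); cv2.imwrite(f"pics/{name}.png",im[:,:,::-1]); np.savez(f"pics/{name}.npz",im=im,d=d,f=c[0],cx=c[1],cy=c[2],R=c[3],t=c[4]); return im,d
def load(name): return np.load(f"pics/{name}.npz")
def cloud(s):
    v,u=np.mgrid[0:480,0:640]; d=s["d"]; P=np.stack([(u-s["cx"])/s["f"]*d,(v-s["cy"])/s["f"]*d,d],-1)
    W=(P-s["t"])@s["R"]; W[d==0]=np.nan; return W
def onz(s,u,v,z):
    r=s["R"].T@np.array([(u-s["cx"])/s["f"],(v-s["cy"])/s["f"],1]); o=-s["R"].T@s["t"]; return o+r*(z-o[2])/r[2]
def proj(s,X):
    c=s["R"]@np.array(X,float)+s["t"]; return c[0]/c[2]*s["f"]+s["cx"],c[1]/c[2]*s["f"]+s["cy"]
E
python3 -c "
from h import *
print(bot.get_obs())
for n in('top','side'):
    shot(n,n+'0'); s=load(n+'0'); print(n,-s['R'].T@s['t'],s['f'])
"
```

```text
{'time': 0.0, 'joint_positions': array([-1.46897152e+00,  3.42725688e-01,  1.52500772e+00, -5.49140384e-06,
        1.27538126e+00, -1.46024855e-01]), 'dq': array([-5.61902804e-04,  2.29995849e-05,  7.71381190e-04, -2.40946315e-03,
       -8.54654720e-04, -2.70840363e-04]), 'tau': array([-1.07586322e-03, -4.31245136e+01, -2.44219744e+01,  7.17211794e-02,
        5.57910406e-02, -1.23179148e-04]), 'tool_pos': array([ 128.76110765, -508.57178015,  237.04664735]), 'tcp_rot': array([-3.14008606e+00, -2.16268954e-04,  2.47851099e-01]), 'contact_force': array([-0.51959048, -0.51577351, -0.00512514]), 'moment': array([ 0.04950499, -0.04357737, -0.01534734]), 'finger_force': 0.0, 'grip_width': 91.82490837692602}
top [ 326.56918184    5.94771838 1532.74511949] 587.0956862823912
side [ 277.24211062 1165.12384499 1198.79412273] 619.5833278168525
```

View pics/top0.png

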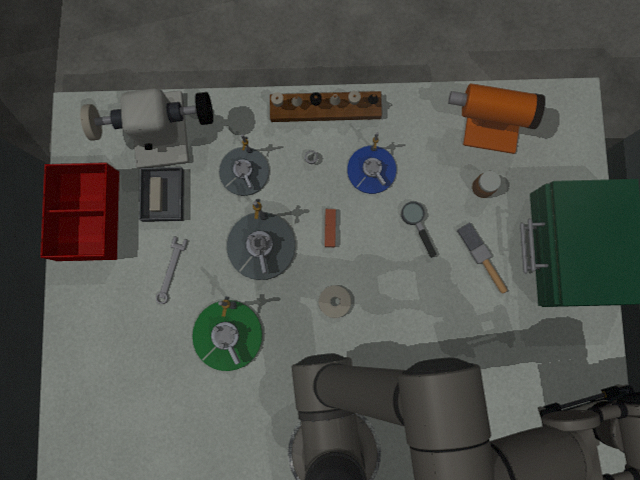

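View pics/side0.png

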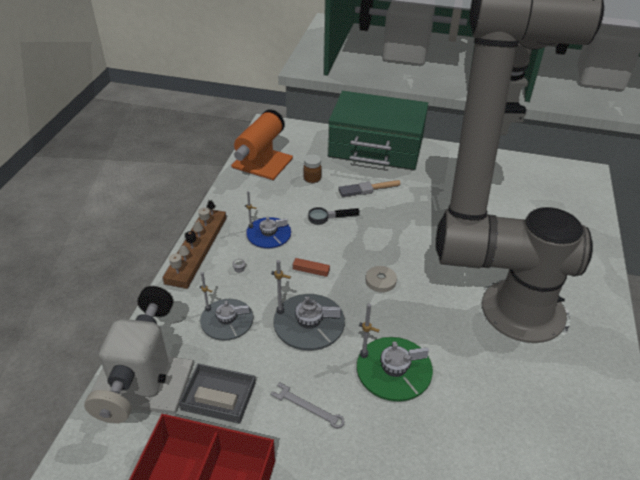

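The top view shows the target grey holder at about (261,246), with its tab toward (265,264), its white line toward (241,264) and the post near (258,210). The loupe lens is at (413,213) and its handle end at (434,254). The side view agrees.

```bash
cat > m.py <<'E'
from h import *
s=load('top0'); W=cloud(s); im=s['im'].astype(int)
for (u,v,z) in [(261,246,12),(265,264,60),(241,264,12),(413,213,20),(434,254,22),(258,201,190),(421,228,20)]: print((u,v),onz(s,u,v,z).round(1),W[v,u].round(1))
# base disc: height 8..16 near
c0=onz(s,261,246,12)
for it in range(3):
    m=(abs(W[...,2]-12)<5)&(np.hypot(W[...,0]-c0[0],W[...,1]-c0[1])<110)
    cs,_=cv2.findContours(m.astype(np.uint8),cv2.RETR_EXTERNAL,cv2.CHAIN_APPROX_NONE); c=max(cs,key=cv2.contourArea)
    h=cv2.convexHull(c)[:,0,:]; P=np.array([onz(s,a,b,12)[:2] for a,b in h])
    A=np.c_[2*P,np.ones(len(P))]; x=np.linalg.lstsq(A,(P**2).sum(1),rcond=None)[0]; r=np.sqrt(x[2]+x[0]**2+x[1]**2); c0=x[:2]
    print('base',c0,r)
r=np.hypot(W[...,0]-c0[0],W[...,1]-c0[1]); a=np.arctan2(W[...,1]-c0[1],W[...,0]-c0[0])
m=(r>40)&(r<76)&(W[...,2]>45)&(W[...,2]<70); print('tab',m.sum(),np.median(a[m]),W[m].mean(0))
m=(r>60)&(r<90)&(W[...,2]>70)&(W[...,2]<250); print('post',m.sum(),W[m].mean(0),np.median(a[m]),W[m][:,2].max())
m=(r>42)&(r<85)&(W[...,2]<20)&(im.min(2)>150); print('line',m.sum(),a[m].round(2),W[m].mean(0))
# loupe
g=im.sum(2); Pl=(W[...,0]>280)&(W[...,0]<700)
R=np.s_[195:262,395:445]
m=np.zeros(g.shape,bool); m[R]=(W[R][...,2]>8)&(W[R][...,2]<32); X=W[m]; print('loupe',m.sum(),X.mean(0))
q=cv2.fitLine(X[:,:2].astype(np.float32),cv2.DIST_L2,0,.01,.01).ravel();print(q)
t=(X[:,:2]-q[2:])@q[:2]; n=(X[:,:2]-q[2:])@np.array([-q[1],q[0]])
for k in range(-90,100,10):
    b=(t>=k)&(t<k+10)
    if b.any(): print(k,b.sum(),n[b].min().round(),n[b].max().round(),n[b].mean().round(1))
E
python3 m.py; python3 -c "
import cv2;im=cv2.imread('pics/top0.png')
a=cv2.resize(im[190:290,215:305],None,fx=6,fy=6,interpolation=2);cv2.imwrite('pics/c1.png',a)"
```

```text
(261, 246) [522.4 177.3  12. ] [515.5 171.3  65.4]
(265, 264) [470.2 162.3  60. ] [471.7 163.9  44.4]
(241, 264) [476.4 229.9  12. ] [477.  230.7   6.5]
(413, 213) [ 598.1 -221.9   20. ] [ 599.4 -222.9   13. ]
(434, 254) [ 488.9 -270.8   22. ] [ 488.8 -270.6   23.1]
(258, 201) [605.4 163.3 190. ] [614.5 168.4 146.3]
(421, 228) [ 558.  -240.9   20. ] [ 557.8 -240.7   21.2]
base [524.60870157 177.70770796] 89.07709703330687
base [524.60870157 177.70770796] 89.07709703330687
base [524.60870157 177.70770796] 89.07709703330687
tab 67 -2.953333039154176 [475.18063393 167.15458823  57.52984852]
post 97 [598.69464925 169.5081481  148.0943083 ] -0.11515755809647138 191.17181306457948
line 0 [] [nan nan nan]
loupe 602 [ 571.89997138 -235.7507666    15.81503668]
[ 9.2987061e-01  3.6788678e-01  5.7189996e+02 -2.3575076e+02]
-90 26 -8.0 7.0 0.3
-80 26 -10.0 7.0 -0.3
-70 28 -10.0 7.0 -0.4
-60 24 -8.0 8.0 -0.0
-50 26 -8.0 7.0 -0.1
-40 26 -7.0 8.0 1.4
-30 27 -52.0 9.0 -1.2
-20 22 -65.0 6.0 -2.1
-10 20 -5.0 6.0 0.3
0 37 -17.0 21.0 2.0
10 61 -23.0 28.0 1.6
20 71 -73.0 46.0 -1.0
30 74 -30.0 31.0 0.1
40 61 -26.0 29.0 -0.3
50 58 -47.0 23.0 -0.5
60 3 -6.0 3.0 -1.5m.py:15: RuntimeWarning: Mean of empty slice.
  m=(r>42)&(r<85)&(W[...,2]<20)&(im.min(2)>150); print('line',m.sum(),a[m].round(2),W[m].mean(0))
  ret = um.true_divide(
```

View pics/c1.png

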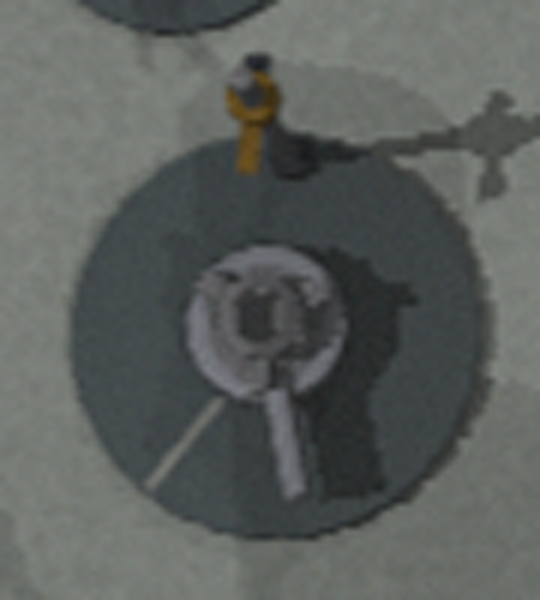

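The crop shows the white line running from crop (222,402) to (150,487), and the tab at about (283,445), so roughly 0.9 rad to turn. Post and pointer lie toward +x. I'm moving toward the holder.

>>> step_arm(
  deltas=[
    [1,0.088,-0.032,0,0],
    [1,0.088,-0.032,0,0],
    [1,0.088,-0.032,0,0],
    [1,0.088,-0.032,0,0],
    [1,0.088,-0.032,0,0],
    [1,0.088,-0.032,0,0],
    [1,0.088,-0.032,0,0],
    [1,0.088,-0.032,0,0],
  ],
)

```text
time: 0.9
tool_pos: [439.9, -297.1, 237.5]
tcp_rot: [-3.141, 0.0, 0.248]
contact_force: [1.0, -0.7, 1.3]
grip_width: 91.9
finger_force: 0.0
```

>>> step_arm(
  deltas=[
    [0.6,0.025,-0.09,0,0],
    [0.6,0.025,-0.09,0,0],
    [0.6,0.025,-0.09,0,0],
    [0.6,0.025,-0.09,0,0],
    [0.6,0.025,-0.09,0,0],
    [0.6,0.025,-0.09,0,0],
    [0.6,0.025,-0.09,0,0],
    [0.6,0.025,-0.09,0,0],
  ],
)

```text
time: 1.7
tool_pos: [446.8, 76.8, 237.6]
tcp_rot: [3.142, 0.0, 0.248]
contact_force: [1.0, -0.3, 0.2]
grip_width: 55.2
finger_force: 0.0
```

```bash
python3 -c "
from h import *
s=load('top0')
a=onz(s,214.6+222/6,189.6+402/6,12);b=onz(s,214.6+150/6,189.6+487/6,12);c=np.array([524.6,177.7])
print([(np.hypot(*(p[:2]-c)),np.arctan2(p[1]-c[1],p[0]-c[0])) for p in(a,b)],np.arctan2(*(b-a)[1::-1]))
print(onz(s,226,299,190))
o=bot.get_obs();print(o['tool_pos'],o['tcp_rot'],o['time'])
shot('wrist','w1')
s=load('w1');print(-s['R'].T@s['t'],s['R'])
"
```

```text
[(np.float64(38.28933288064253), np.float64(2.4495729258503833)), (np.float64(86.30860645090681), np.float64(2.436448549155606))] 2.425984909877287
[379.62862564 238.34534472 190.        ]
[446.80473575  76.83605043 237.57416537] [3.14153212e+00 2.32100874e-04 2.47659054e-01] 1.7
[521.12606998  95.87747494 383.67527465] [[ 2.45358988e-01 -9.69432193e-01  4.36597133e-04]
 [-9.30652501e-01 -2.35417867e-01  2.80114889e-01]
 [-2.71449609e-01 -6.91350261e-02 -9.59966384e-01]]
```

View pics/w1.png

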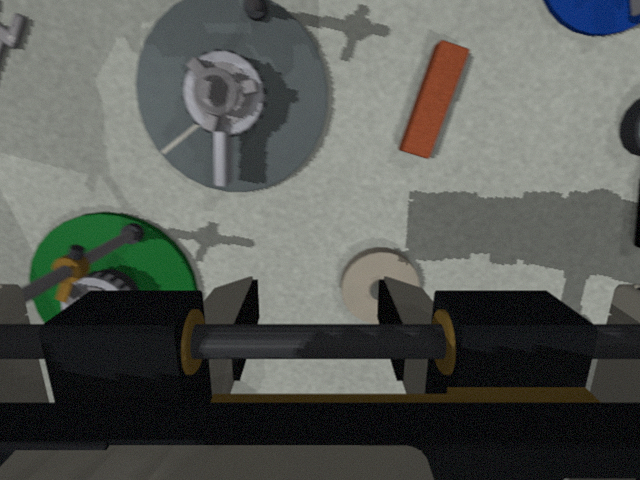

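The wrist view shows the holder centred near (221,92), the tab end at (221,183), the line end at (165,150) and the post base near (257,8). I'll refine from this picture.

```bash
cat > m2.py <<'E'
from h import *
import sys
def meas(name,c0):
    s=load(name); W=cloud(s); c0=np.array(c0)
    im=s['im'].astype(int)
    r=np.hypot(W[...,0]-c0[0],W[...,1]-c0[1])
    m=(W[...,2]>28)&(W[...,2]<49)&(r<40); 
    m=(W[...,2]>8)&(W[...,2]<80)&(r<100)
    m=cv2.morphologyEx(m.astype(np.uint8),cv2.MORPH_OPEN,np.ones((5,5)))
    cs,_=cv2.findContours(m,cv2.RETR_EXTERNAL,cv2.CHAIN_APPROX_NONE); h=max(cs,key=cv2.contourArea)[:,0,:]
    h=h[(h[:,0]>3)&(h[:,1]>3)]
    P=np.array([onz(s,a,b,12)[:2] for a,b in h])
    from scipy.optimize import least_squares
    x=least_squares(lambda x:np.hypot(P[:,0]-x[0],P[:,1]-x[1])-x[2],[*c0,90],loss='soft_l1').x; print('base',x)
    c0=x[:2]; r=np.hypot(W[...,0]-c0[0],W[...,1]-c0[1]); a=np.arctan2(W[...,1]-c0[1],W[...,0]-c0[0])%(2*np.pi)
    m=(r>42)&(r<74)&(W[...,2]>50)&(W[...,2]<70); print('tab',m.sum(),a[m].mean(),W[m].mean(0))
    m=(r<16)&(W[...,2]>60); print('cap',m.sum(),W[m].mean(0))
    m=(r>42)&(r<85)&(W[...,2]<25)&(a>2)&(a<2.9); g=np.where(m,im.sum(2),0); t=np.percentile(g[m],96); mm=g>t
    print('line',mm.sum(),np.median(a[mm]))
    m=(r>62)&(r<95)&(W[...,2]>25); print('post',m.sum(),W[m].mean(0),np.median(a[m]))
meas(sys.argv[1],[524.6,177.7])
E
python3 m2.py w1
```

```text
base [528.47275428 179.23579277  88.41234371]
tab 502 3.344564135972787 [472.55285421 168.27527293  58.07149667]
cap 636 [528.79135909 177.71648992  70.86805446]
line 107 2.425831288046734
post 34188 [464.07945789 127.5465809  315.35398938] 3.8413178515723305
```

>>> step_arm(
  deltas=[
    [0.6,0.0272,-0.0551,0,0],
    [0.6,0.0272,-0.0551,0,0],
    [0.6,0.0272,-0.0551,0,0.037],
    [0.6,0,0,0.075,0],
    [0.6,0,0,0.075,0],
    [0.6,0,0,0.075,0],
    [0.6,0,0,0.07,0],
    [0.6,0,0,0,0],
  ],
)

```text
time: 2.55
tool_pos: [463.3, 164.2, 86.2]
tcp_rot: [3.142, 0.01, 0.19]
contact_force: [-0.5, 0.3, -0.2]
grip_width: 55.0
finger_force: 0.0
```

```bash
python3 -c "
from h import *
o=bot.get_obs();print(o['tool_pos'],o['tcp_rot'])
shot('wrist','w2');s=load('w2')
for z in (33,60): print(proj(s,[466.1,166.9,z]))
"
```

```text
[463.32846429 164.24938024  86.16633312] [3.1415014  0.0098789  0.18962311]
(np.float64(314.54612213452447), np.float64(262.06865773102106))
(np.float64(314.1049422289282), np.float64(281.2926550448494))
```

View pics/w2.png

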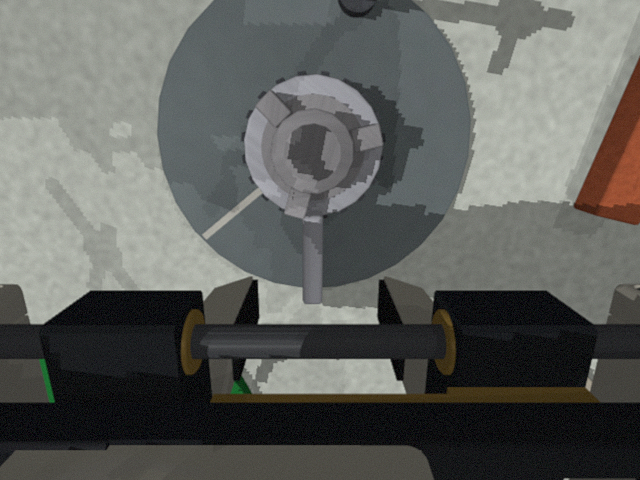

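The tab lies at (313,220)–(313,303), between the open fingers; the line runs (262,192)–(205,236). I'll refine the measurement once more here.

```bash
python3 m2.py w2 | head -4; python3 -c "
from h import *
o=bot.get_obs();print(o['tool_pos'],o['tcp_rot'])
s=load('w2')
for u,v,z in[(313,225,60),(313,302,60),(262,192,12),(205,236,12)]:print(onz(s,u,v,z))"
```

```text
base [528.16855899 179.73052051  88.20368562]
tab 1202 3.3250223284797222 [471.58507165 169.23925255  58.82908693]
cap 2038 [528.98245638 180.00567536  70.97260777]
line 254 2.4471298436225455
[465.14717705 164.6173206   88.69060776] [3.14152054 0.00535355 0.18959223]
[494.44459881 172.7954723   60.        ]
[454.84458617 165.33958766  60.        ]
[495.85872643 204.35831114  12.        ]
[462.35988088 234.67565083  12.        ]
```

>>> step_arm(
  deltas=[
    [0.6,0.0024,-0.002,0.044,0],
    [0.6,0,0,0.044,0],
    [0.6,0,0,0,0],
    [0.6,0,0,0,0],
  ],
)

```text
time: 3.0
tool_pos: [468.6, 166.4, 47.8]
tcp_rot: [3.141, -0.002, 0.19]
contact_force: [0.0, 0.5, 0.8]
grip_width: 54.8
finger_force: 0.0
```

>>> step_arm(
  deltas=[
    [0,0,0,0,0],
    [0,0,0,0,0],
    [0,0,0,0,0],
    [0,0,0,0,0],
    [0,0,0,0,0],
    [0,0,0,0,0],
  ],
)

```text
time: 3.6
tool_pos: [467.5, 166.4, 46.2]
tcp_rot: [-3.142, 0.0, 0.19]
contact_force: [-0.7, 2.3, 0.2]
grip_width: 11.7
finger_force: 1.3
```

>>> step_arm(
  deltas=[
    [0,0,0,0,0],
    [0,0,0,0,0],
    [0,0,0,0,0],
  ],
)

```text
time: 3.9
tool_pos: [467.4, 166.6, 46.2]
tcp_rot: [-3.141, 0.0, 0.19]
contact_force: [-1.5, 4.3, 2.6]
grip_width: 9.4
finger_force: 30.0
```

>>> step_arm(
  deltas=[
    [0,0.00035,-0.0093,0,0.0477],
    [0,0.00035,-0.0093,0,0.0477],
    [0,0.00035,-0.0093,0,0.0477],
    [0,0.00035,-0.0093,0,0.0477],
  ],
)

```text
time: 4.3
tool_pos: [466.5, 185.1, 46.2]
tcp_rot: [3.141, 0.001, -0.113]
contact_force: [-1.1, 2.0, 3.0]
grip_width: 9.8
finger_force: 30.0
```

>>> step_arm(
  deltas=[
    [0,0.00035,-0.0093,0,0.0477],
    [0,0.00035,-0.0093,0,0.0477],
    [0,0.00035,-0.0093,0,0.0477],
    [0,0.00035,-0.0093,0,0.0477],
  ],
)

```text
time: 4.7
tool_pos: [471.1, 203.0, 46.2]
tcp_rot: [3.141, 0.001, -0.413]
contact_force: [-2.2, 1.8, 3.1]
grip_width: 9.7
finger_force: 30.0
```

>>> step_arm(
  deltas=[
    [0,0.00035,-0.0093,0,0.0477],
    [0,0.00035,-0.0093,0,0.0477],
    [0,0.00035,-0.0093,0,0.0477],
    [0,0,0,0,0],
    [0,0,0,0,0],
    [0,0,0,0,0],
  ],
)

```text
time: 5.3
tool_pos: [477.9, 215.0, 46.2]
tcp_rot: [3.141, 0.001, -0.633]
contact_force: [-4.7, 3.4, 4.5]
grip_width: 9.7
finger_force: 30.0
```

```bash
python3 -c "
from h import *
o=bot.get_obs();print(o['tool_pos'],o['tcp_rot'],o['contact_force'],o['moment'])
shot('wrist','w3')"; python3 m2.py w3
```

```text
[477.92913941 214.95962985  46.19511919] [ 3.14125960e+00  9.93499378e-04 -6.32867414e-01] [-4.68773256  3.36125019  4.46211984] [ 0.70008628  0.55110915 -0.06836613]
base [530.40580816 177.92781888  87.49922099]
tab 1960 2.5107414548863187 [487.93862246 208.94760524  59.34021648]
cap 3360 [533.24364942 175.90906916  70.69602583]
line 99 2.033724447802425
post 17443 [495.79381173 196.28592037 120.38390617] 3.369095380938748
```

View pics/w3.png

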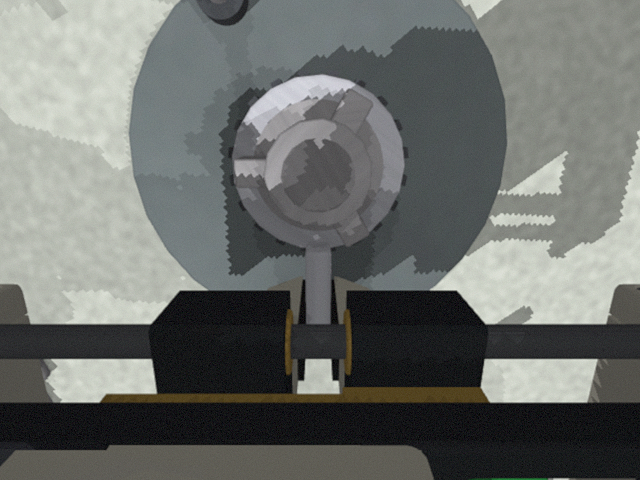

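The tab is gripped at (318,285) and has turned to about 2.51 rad. The fingers hide the line, so I'll refine its direction from the earlier pictures.

```bash
python3 -c "
from h import *
for n,p in(('w1',(181,138)),('w2',(233,214))):
    s=load(n); im=s['im'].astype(np.float32).sum(2); im=im-cv2.medianBlur(im.clip(0,765).astype(np.float32)/3 if 0 else cv2.blur(im,(31,31)).astype(np.float32),5)
    c=np.array([528.2,179.3]); v,u=np.mgrid[0:480,0:640]
    P=np.array([[onz(s,a,b,12)[:2] for a in range(640)] for b in range(0,330)])
    d=P-c; r=np.hypot(d[...,0],d[...,1]); a=np.arctan2(d[...,1],d[...,0])
    m=(r>44)&(r<82)&(a>2.25)&(a<2.65)&(im[:330]>60)
    X=P[m].astype(np.float32); q=cv2.fitLine(X,cv2.DIST_HUBER,0,.01,.01).ravel(); e=q[:2]*np.sign(-q[0])
    off=np.cross(np.r_[e,0],np.r_[q[2:]-c,0])[2]
    print(n,m.sum(),'dir',np.arctan2(e[1],e[0]),'mid',q[2:],'az',np.arctan2(*(q[2:]-c)[::-1]),'off',off)
    cc=s['im'][p[1],p[0]];print(cc)
"
```

```text
w1 168 dir 2.4312885 mid [480.20395 221.22903] az 2.4235598558486586 off -0.49254822181824665
[150 153 143]
w2 409 dir 2.4426715 mid [480.2799  219.80176] az 2.439895553410711 off -0.17416888890144122
[167 166 159]
```

>>> step_arm(
  deltas=[
    [0,0.00035,-0.0093,0,0.0477],
    [0,0,0,0,0],
    [0,0,0,0,0],
    [0,0,0,0,0],
  ],
)

```text
time: 5.75
tool_pos: [480.8, 218.6, 46.2]
tcp_rot: [3.141, 0.001, -0.708]
contact_force: [-4.4, 4.0, 3.9]
grip_width: 9.6
finger_force: 30.0
```

>>> step_arm(
  deltas=[
    [0.5,0,0,0,0],
    [0.5,0,0,0,0],
    [0.5,0,0,0,0],
    [0.5,0,0,0,0],
    [0.5,0,0,-0.05,0],
    [0.5,0,0,-0.09,0],
    [0.5,0,0,-0.09,0],
    [0.5,0,0,-0.09,0],
  ],
)

```text
time: 6.55
tool_pos: [481.2, 218.2, 207.8]
tcp_rot: [3.141, -0.0, -0.709]
contact_force: [0.9, -0.0, 0.7]
grip_width: 45.9
finger_force: 0.0
```

>>> step_arm(
  deltas=[
    [0.5,-0.05,0,-0.06,0],
    [0.5,-0.05,0,0,0],
    [0.5,0,0,0,0],
    [0.5,0,0,0,0],
  ],
)

```text
time: 6.95
tool_pos: [443.4, 251.0, 236.1]
tcp_rot: [3.141, -0.0, -0.708]
contact_force: [0.8, -0.4, 0.3]
grip_width: 46.0
finger_force: 0.0
```

```bash
python3 -c "
from h import *
o=bot.get_obs();print(o['tool_pos'],o['tcp_rot'],o['contact_force'])
shot('wrist','w4');shot('top','top1');shot('side','side1')
s=load('side1');c=cv2.resize(s['im'][255:360,230:360][:,:,::-1],None,fx=5,fy=5,interpolation=2)
w=load('w4')['im'][:330,:,::-1]
cv2.imwrite('pics/c4.png',np.vstack([cv2.resize(w,(500,258)),cv2.resize(c,(500,330))[:,:]]))
"; python3 m2.py w4
```

```text
[443.37622757 251.00117936 236.07221918] [ 3.14130200e+00 -4.80462938e-04 -7.08265471e-01] [ 0.80867047 -0.41651085  0.33328562]
base [528.60828513 179.46000196  88.35263056]
tab 469 2.518504908340473 [487.59946998 216.1564946   58.63688783]
cap 637 [528.52477255 179.58369758  70.97130856]
line 74 2.2010254909475093
post 70733 [466.36973772 233.72343773 319.18512603] 2.421877804869335
```

View pics/c4.png

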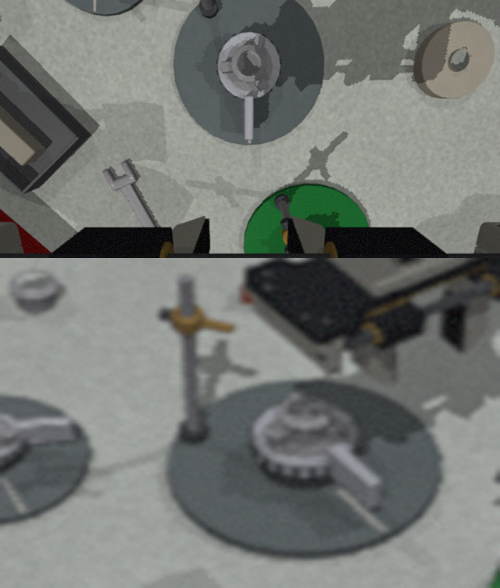

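The wrist crop shows the tab lying over the line, with the line's tip just visible past the tab end at crop (249,142). The side crop is consistent with this once parallax is allowed for. Next: a numerical check, plus the pointer height and loupe pose.

```bash
cat > m3.py <<'E'
from h import *
c=np.array([528.5,179.5])
s=load('w4'); W=cloud(s); d=W[...,:2]-c; r=np.hypot(d[...,0],d[...,1]); a=np.arctan2(d[...,1],d[...,0])
m=(r>42)&(r<74)&(W[...,2]>52)&(W[...,2]<66)&(abs(a-2.43)<.3); q=cv2.fitLine(W[m][:,:2].astype(np.float32),cv2.DIST_HUBER,0,.01,.01).ravel()
print('tab w4',m.sum(),np.median(a[m]),np.arctan2(-q[1]*np.sign(q[0]),-abs(q[0])))
im=s['im'].astype(np.float32).sum(2)
P=np.array([[onz(s,x,y,12)[:2] for x in range(640)] for y in range(330)]); D=P-c; R=np.hypot(D[...,0],D[...,1]);A=np.arctan2(D[...,1],D[...,0])
m=(R>79)&(R<86)&(abs(A-2.43)<.2); g=im[:330]; 
b=np.histogram(A[m],bins=np.arange(2.25,2.62,.025),weights=g[m])[0]/np.histogram(A[m],bins=np.arange(2.25,2.62,.025))[0]; print('line tip profile',np.c_[np.arange(2.2625,2.6,.025)[:len(b)],b].round(2).tolist())
# side: line visible
for n in('side1','top1','top0'):
    s=load(n); W=cloud(s); im=s['im'].astype(int)
    br=(im[...,0]>im[...,2]*1.8)&(im[...,0]>70); d=W[...,:2]-c; r=np.hypot(d[...,0],d[...,1])
    m=br&(r<110)&(W[...,2]>95)&(W[...,2]<175); X=W[m]; print(n,'brass',m.sum(),X.mean(0),np.percentile(X[:,2],[5,50,95]))
    v,u=np.nonzero(m)
    if m.any():
        r2=r[m]; k=r2<66; print(' pointer',k.sum(),X[k].mean(0),np.median(X[k][:,2]), [ (a,b) for a,b in zip(u[k],v[k])][:6])
for n in('top1',):
    s=load(n);W=cloud(s);X=W[195:262,395:445].reshape(-1,3);X=X[(X[:,2]>8)&(X[:,2]<32)]; print('loupe',X.mean(0))
E
python3 m3.py
```

```text
tab w4 464 2.436059608916965 2.4611287
line tip profile [[2.26, 278.56], [2.29, 281.36], [2.31, 279.2], [2.34, 278.13], [2.36, 290.07], [2.39, 363.2], [2.41, 371.33], [2.44, 440.93], [2.46, 419.14], [2.49, 323.43], [2.51, 260.0], [2.54, 255.6], [2.56, 254.21], [2.59, 252.75]]
side1 brass 41 [597.42568299 177.41041312 147.2135259 ] [142.20614157 147.67912251 151.86237264]
 pointer 13 [586.52499548 175.47597466 146.3867249 ] 146.27318980183915 [(np.int64(282), np.int64(274)), (np.int64(283), np.int64(275)), (np.int64(284), np.int64(275)), (np.int64(282), np.int64(276)), (np.int64(283), np.int64(276)), (np.int64(284), np.int64(276))]
top1 brass 47 [590.96070962 172.33596484 147.09255256] [141.77384894 146.53746933 154.4924544 ]
 pointer 23 [581.69682528 173.29959698 144.36303443] 144.4286379544923 [(np.int64(256), np.int64(211)), (np.int64(257), np.int64(211)), (np.int64(258), np.int64(211)), (np.int64(256), np.int64(212)), (np.int64(257), np.int64(212)), (np.int64(255), np.int64(213))]
top0 brass 46 [590.55405212 172.86383948 146.03619581] [138.57799505 146.49497252 152.65094906]
 pointer 25 [582.66301    173.53128264 143.46998891] 144.40767747769866 [(np.int64(256), np.int64(209)), (np.int64(256), np.int64(211)), (np.int64(257), np.int64(211)), (np.int64(258), np.int64(211)), (np.int64(255), np.int64(212)), (np.int64(256), np.int64(212))]
loupe [ 572.54787816 -234.70182607   15.70903578]
```

The lock is verified: tab at 2.436 rad, line at about 2.435. Now the loupe.

>>> step_arm(
  deltas=[
    [0.6,0,0,0,-0.0863],
    [0.6,0,0,0,-0.0863],
    [0.6,0,0,0,-0.0863],
    [0.6,0,0,0,-0.0863],
    [0.6,0,0,0,-0.0863],
    [0.6,0,0,0,-0.0863],
    [0.6,0,0,0,-0.0863],
    [0.6,0,0,0,-0.0863],
  ],
)

```text
time: 7.9
tool_pos: [444.0, 250.4, 235.5]
tcp_rot: [3.141, 0.001, 0.38]
contact_force: [-0.6, 0.3, -0.1]
grip_width: 55.1
finger_force: 0.0
```

>>> step_arm(
  deltas=[
    [0.6,-0.018,0.09,0,0],
    [0.6,-0.018,0.09,0,0],
    [0.6,-0.018,0.09,0,0],
    [0.6,-0.018,0.09,0,0],
    [0.6,-0.018,0.09,0,0],
    [0.6,-0.018,0.09,0,0],
    [0.6,-0.018,0.09,0,0],
    [0.6,-0.018,0.09,0,0],
  ],
)

```text
time: 8.7
tool_pos: [508.4, -113.0, 235.7]
tcp_rot: [-3.141, 0.001, 0.374]
contact_force: [-0.0, -0.3, -0.4]
grip_width: 54.8
finger_force: 0.0
```

>>> step_arm(
  deltas=[
    [0.6,-0.018,0.09,0,0],
    [0.6,-0.018,0.09,0,0],
    [0.6,-0.018,0.09,0.05,0],
    [0.6,0,0,0.08,0],
    [0.6,0,0,0.05,0],
    [0.6,0,0,0,0],
    [0.6,0,0,0,0],
  ],
)

```text
time: 9.4
tool_pos: [532.4, -244.4, 147.3]
tcp_rot: [-3.141, 0.0, 0.374]
contact_force: [0.3, 0.8, 0.8]
grip_width: 54.8
finger_force: 0.0
```

```bash
cat > m4.py <<'E'
from h import *
import sys
o=bot.get_obs();print(o['tool_pos'],o['tcp_rot'])
n=sys.argv[1]; shot('wrist',n); s=load(n); W=cloud(s)
L=np.array([599.8,-224.7]); O=np.array([534.7,-250.5])
m=(W[...,2]>10)&(W[...,2]<30)&(np.hypot(W[...,0]-L[0],W[...,1]-L[1])<45)
mm=cv2.morphologyEx(m.astype(np.uint8),cv2.MORPH_OPEN,np.ones((3,3)))
X=W[m]; print(m.sum(),np.percentile(X[:,2],[5,50,95]))
cs,_=cv2.findContours(mm,cv2.RETR_EXTERNAL,cv2.CHAIN_APPROX_NONE); h=max(cs,key=cv2.contourArea)[:,0,:]
P=np.array([onz(s,a,b,20)[:2] for a,b in h])
from scipy.optimize import least_squares
P=P[(P-L)@np.array([.93,.368])>-15]
x=least_squares(lambda x:np.hypot(P[:,0]-x[0],P[:,1]-x[1])-x[2],[*L,30],loss='soft_l1').x; print('rim',x)
# handle centreline
e=np.array([.93,.368]); dd=W[...,:2]-x[:2]; t=-(dd@e); nn=dd@np.array([-e[1],e[0]])
m=(t>52)&(t<120)&(abs(nn)<20)&(W[...,2]>12)&(W[...,2]<30); q=cv2.fitLine(W[m][:,:2].astype(np.float32),cv2.DIST_HUBER,0,.01,.01).ravel()
print('handle',m.sum(),np.arctan2(q[1],q[0]),q[2:],'mean dir from rim',np.arctan2(*(x[:2]-q[2:])[::-1]),np.percentile(W[m][:,2],[5,50,95]),t[m].min(),t[m].max())
print('origin',x[:2]-70*e)
E
python3 m4.py w5
```

```text
[ 532.38394452 -244.42971482  147.33967943] [-3.14122464e+00  4.77927956e-04  3.74475937e-01]
6356 [10.60854186 12.06705291 19.67160847]
rim [ 604.19471846 -221.76380038   29.67087771]
handle 1750 0.3989955 [ 526.0839  -254.72371] mean dir from rim 0.39929594190917883 [19.04134589 20.79936183 22.02256432] 52.0072505594879 119.95442177791004
origin [ 539.09471846 -247.52380038]
```

View pics/w5.png

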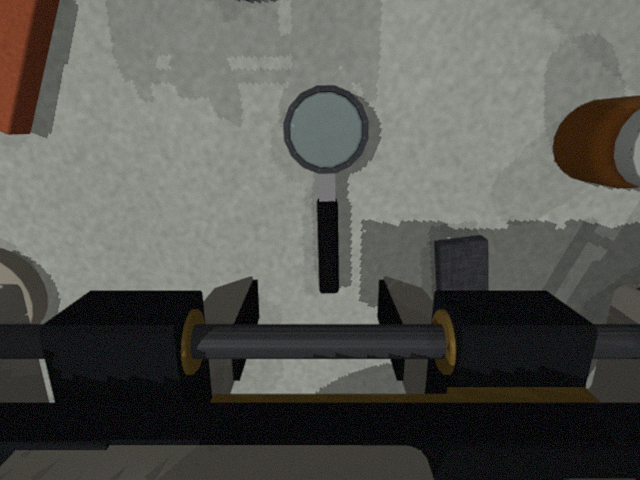

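The rim is at (326,129) and the handle at (328,200–290), centred between the fingers, with the brush well clear. I'm descending to the handle.

>>> step_arm(
  deltas=[
    [0.6,0.0102,0.0139,0.03,-0.0156],
    [0.6,0,0,0.08,0],
    [0.6,0,0,0.08,0],
    [0.6,0,0,0.05,0],
    [0.6,0,0,0.0276,0],
    [0.6,0,0,0,0],
    [0.6,0,0,0,0],
  ],
)

```text
time: 10.15
tool_pos: [540.9, -249.1, 15.3]
tcp_rot: [3.139, -0.002, 0.4]
contact_force: [0.7, -0.3, 0.1]
grip_width: 55.3
finger_force: 0.0
```

>>> step_arm(
  deltas=[
    [0,0,0,0,0],
    [0,0,0,0,0],
    [0,0,0,0,0],
    [0,0,0,0,0],
    [0,0,0,0,0],
    [0,0,0,0,0],
    [0,0,0,0,0],
    [0,0,0,0,0],
  ],
)

```text
time: 10.95
tool_pos: [539.7, -248.5, 13.6]
tcp_rot: [3.141, -0.0, 0.4]
contact_force: [-0.8, 0.8, 1.8]
grip_width: 15.8
finger_force: 30.0
```

>>> step_arm(
  deltas=[
    [0,0,0,-0.03,0],
    [0,0,0,-0.06,0],
    [0,0,0,-0.07,0],
    [0,0,0,-0.07,0],
    [0,0,0,-0.07,0],
    [0,0,0,-0.04,0],
    [0,0,0,0,0],
  ],
)

```text
time: 11.65
tool_pos: [541.0, -249.2, 186.5]
tcp_rot: [3.137, -0.004, 0.4]
contact_force: [0.8, 0.1, -1.8]
grip_width: 15.9
finger_force: 30.0
```

>>> step_arm(
  deltas=[
    [0,0.007,-0.033,0,0],
    [0,0.0144,-0.0664,0,0],
    [0,0.0144,-0.0664,0,0],
    [0,0.0144,-0.0664,0,0],
    [0,0.0144,-0.0664,0,0],
    [0,0.0144,-0.0664,0,0],
    [0,0.0144,-0.0664,0,0],
    [0,0.0144,-0.0664,0,0],
  ],
)

```text
time: 12.45
tool_pos: [490.3, 4.1, 181.4]
tcp_rot: [-3.139, 0.004, 0.4]
contact_force: [1.3, -0.3, -1.3]
grip_width: 15.9
finger_force: 30.0
```

>>> step_arm(
  deltas=[
    [0,0.0144,-0.0664,0,0],
    [0,0.0144,-0.0664,0,0],
    [0,0.0144,-0.0664,0,0],
    [0,0.012,-0.05,0,0],
    [0,0.006,-0.027,0,0],
    [0,0.004,-0.018,0,0],
    [0,0,0,0,0],
    [0,0,0,0,0],
  ],
)

```text
time: 13.25
tool_pos: [465.3, 149.4, 183.1]
tcp_rot: [3.141, 0.001, 0.399]
contact_force: [-0.4, 0.4, -1.3]
grip_width: 16.0
finger_force: 30.0
```

```bash
python3 -c "
from h import *
o=bot.get_obs();print(o['tool_pos'],o['tcp_rot'],o['contact_force'],o['moment'],o['grip_width'])
shot('wrist','w6')"
```

```text
[465.25969171 149.37892076 183.07680627] [3.14131139e+00 8.16943022e-04 3.99221802e-01] [-0.39906784  0.36600309 -1.28232193] [-0.05784777 -0.01710931 -0.01235381] 15.975483159046465
```

View pics/w6.png

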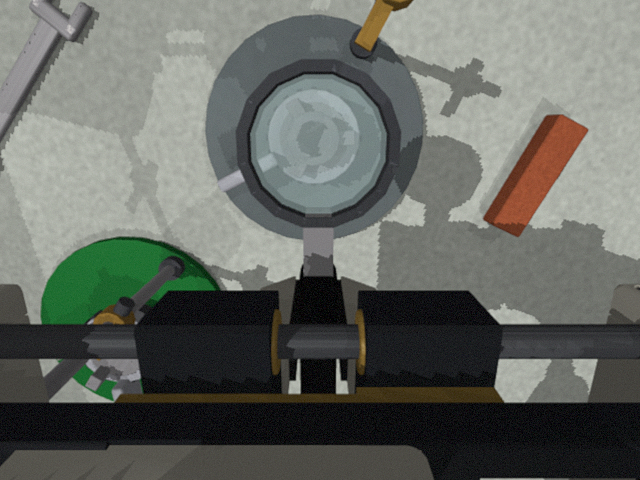

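The rim is centred near (318,145), over the cap, and the pointer tip is at (365,48), clear of the rim. I'll measure rim centre, level and pointer height in this same picture.

```bash
cat > m5.py <<'E'
from h import *
import sys
from scipy.optimize import least_squares
n=sys.argv[1]; o=bot.get_obs(); T=o['tool_pos']; psi=o['tcp_rot'][2]; print(T,o['tcp_rot'],o['time'])
s=load(n) if len(sys.argv)>2 else (shot('wrist',n),load(n))[1]
W=cloud(s); im=s['im'].astype(int); e=np.array([np.cos(psi),np.sin(psi)]); L=T[:2]+70*e
zt=T[2]+6.4
r=np.hypot(W[...,0]-L[0],W[...,1]-L[1]); m=(abs(W[...,2]-zt)<7)&(r<38)&(r>24)&((W[...,:2]-L)@e>-22)
X=W[m]; A=np.c_[X[:,:2]-L,np.ones(len(X))]
for k in range(3):
    p=np.linalg.lstsq(A,X[:,2],rcond=None)[0]; g=abs(X[:,2]-A@p)<2.5; A,X=A[g],X[g]
print('rim plane',len(X),'slope along e',p[:2]@e,'across',p[:2]@[-e[1],e[0]],'top z',p[2],'expected',zt)
mm=cv2.morphologyEx(((abs(W[...,2]-zt)<14)&(r<45)).astype(np.uint8),cv2.MORPH_CLOSE,np.ones((3,3)))
cs,_=cv2.findContours(mm,cv2.RETR_EXTERNAL,cv2.CHAIN_APPROX_NONE); h=max(cs,key=cv2.contourArea)[:,0,:]
P=np.array([onz(s,a,b,zt)[:2] for a,b in h]); P=P[(P-L)@e>-18]
x=least_squares(lambda x:np.hypot(P[:,0]-x[0],P[:,1]-x[1])-x[2],[*L,30],loss='soft_l1').x; print('rim centre',x,'expected',L)
br=(im[...,0]>im[...,2]*1.7)&(im[...,0]>70); d=W[...,:2]-[528.5,179.5]; r=np.hypot(d[...,0],d[...,1])
m=br&(r<64)&(r>40)&(W[...,2]>110)&(W[...,2]<165); m=cv2.erode(m.astype(np.uint8),np.ones((3,3)))>0
Y=W[m]; print('pointer',m.sum(),np.percentile(Y[:,2],[10,50,90]),Y.mean(0),'min r',r[m].min())
m=(r<16)&(W[...,2]>60)&(W[...,2]<80); print('cap seen',m.sum(),W[m].mean(0))
E
python3 m5.py w6 x
```

```text
[465.41519337 149.16922171 183.20898373] [3.14129142e+00 4.93548342e-04 3.98628025e-01] 13.3
rim plane 4923 slope along e 0.002357815895426313 across 0.0005427520973018312 top z 188.3641039334169 expected 189.60898373100238
rim centre [529.4656178  176.58875502  29.79700146] expected [529.92680132 176.34002295]
pointer 571 [144.50923436 145.38496314 146.30408871] [583.76315988 173.95196018 145.38960031] min r 47.73436307746798
cap seen 0 [nan nan nan]m5.py:20: RuntimeWarning: Mean of empty slice.
  m=(r<16)&(W[...,2]>60)&(W[...,2]<80); print('cap seen',m.sum(),W[m].mean(0))
  ret = um.true_divide(
```

>>> step_arm(
  deltas=[
    [0,0.0004,-0.006,0,0],
    [0,0,0,0.015,0],
    [0,0,0,0.02,0],
    [0,0,0,0.02,0],
    [0,0,0,0.014,0],
    [0,0,0,0,0],
    [0,0,0,0,0],
    [0,0,0,0,0],
  ],
)

```text
time: 14.1
tool_pos: [464.6, 152.9, 149.2]
tcp_rot: [3.141, -0.001, 0.4]
contact_force: [0.3, -0.1, -1.0]
grip_width: 15.8
finger_force: 30.0
```

```bash
python3 m5.py w7 2>/dev/null
cat > m6.py <<'E'
from h import *
import sys
from scipy.optimize import least_squares
s=load(sys.argv[1]); W=cloud(s); c=np.array([528.5,179.5])
m=(W[...,2]>4)&(np.hypot(W[...,0]-c[0],W[...,1]-c[1])<115)
# base edge: gradient points on grey image near projected circle
g=cv2.GaussianBlur(cv2.cvtColor(s['im'],cv2.COLOR_RGB2GRAY),(0,0),1.2).astype(float)
P=[]
for a in np.arange(0,2*np.pi,.02):
    rr=np.arange(80,98,.4); uv=np.array([proj(s,[c[0]+q*np.cos(a),c[1]+q*np.sin(a),12]) for q in rr]).astype(np.float32)
    if (uv<4).any() or (uv[:,0]>635).any() or (uv[:,1]>300).any(): continue
    v=cv2.remap(g.astype(np.float32),uv[:,0].copy(),uv[:,1].copy(),1).ravel(); k=np.argmax(np.diff(v))
    if np.diff(v)[k]>2: P.append(c+rr[k]*np.array([np.cos(a),np.sin(a)]))
P=np.array(P); x=least_squares(lambda x:np.hypot(P[:,0]-x[0],P[:,1]-x[1])-x[2],[*c,90],loss='soft_l1').x; print(sys.argv[1],'base edge',len(P),x)
E
python3 m6.py w6; python3 m6.py w7; python3 m6.py w4; python3 m6.py w2; python3 m6.py top1
python3 -c "
from h import *
shot('side','side2');s=load('side2');c=cv2.resize(s['im'][235:355,235:375][:,:,::-1],None,fx=5,fy=5,interpolation=2);cv2.imwrite('pics/c7.png',c)"
```

```text
[464.58856263 152.89237806 149.24894167] [ 3.14135046e+00 -6.16729959e-04  3.99522798e-01] 14.1
rim plane 4928 slope along e 0.0024474978925417387 across -0.0012414155585907774 top z 154.62610407448656 expected 155.64894167341546
rim centre [528.76580056 180.13837729  29.84805769] expected [529.07583304 180.12089169]
pointer 621 [144.51229525 145.42952334 146.31284076] [581.2382952  173.92408508 145.41335523] min r 47.279066388816084
cap seen 0 [nan nan nan]
w6 base edge 275 [528.33769279 178.84777291  89.06169671]
w7 base edge 254 [528.38734384 179.21109774  88.7668445 ]
w4 base edge 235 [527.96636138 179.59570525  88.78285186]
w2 base edge 232 [528.98519164 178.88220253  89.05368154]
top1 base edge 182 [524.70092945 176.62202685  91.03512284]
```

View pics/c7.png

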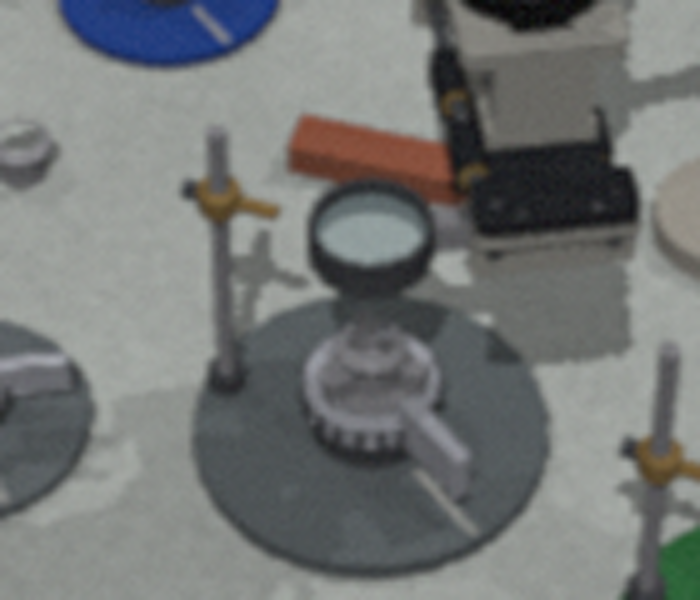

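The side crop shows the loupe level over the cap and clear of the pointer, with the tab still over the line. A small final trim follows: about 1 mm sideways and 0.6 mm down.

>>> step_arm(
  deltas=[
    [0,-0.0014,0.0017,0.0011,0],
    [0,0,0,0,0],
    [0,0,0,0,0],
    [0,0,0,0,0],
    [0,0,0,0,0],
    [0,0,0,0,0],
    [0,0,0,0,0],
    [0,0,0,0,0],
  ],
)

```text
time: 15.0
tool_pos: [464.0, 151.8, 148.4]
tcp_rot: [3.142, 0.0, 0.4]
contact_force: [0.4, -0.2, -0.4]
grip_width: 15.9
finger_force: 30.0
```

```bash
python3 m5.py w8 2>/dev/null; python3 m6.py w8
```

```text
[463.98468267 151.81864239 148.39140163] [3.14152670e+00 7.98587503e-05 3.99573850e-01] 15.0
rim plane 4897 slope along e 0.0017830237650021577 across -0.00043881365180768766 top z 153.74541550210705 expected 154.79140163398517
rim centre [528.17000415 179.02180555  29.84073602] expected [528.47056293 179.05044819]
pointer 536 [144.49138213 145.39662037 146.34051643] [580.28142785 174.04169826 145.41851477] min r 47.48924127565654
cap seen 0 [nan nan nan]
w8 base edge 248 [528.46130494 179.20067473  88.78579664]
```

The rim centre is within 0.4 mm of the axis, its mid-height (143.7) matches the pointer's (143.9), and it is level. Handing in.

```bash
python3 -c "
from plant import bot
print(bot.close_job())"
```

```text
the job is handed in; nothing more can be done
None
```

Job handed in at about 15 s: the collar tab is on the white line (2.436 rad against about 2.435 for the line), and the loupe is held level and still over the cap, about 0.4 mm off the axis and 0.2 mm below the pointer's height.

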